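# Clip the sprung edge clamp of a padding jig onto a squared-up board bundle

### The arm

A 7-joint arm with a two-finger parallel gripper is mounted at the origin on a cart in front of the work surface, level with it; the furniture and walls round the work are solid. World frame = base frame: x ahead of the robot, y to its left, z up, the work surface at z = 0. Lengths are in mm, angles in rad, forces in N, time in s.
With the tool pointing down it reaches from about 400 to 875 mm from the base axis. Payload 6.5 kg.
Tool frame: the origin (TCP) lies midway between the tips of the shut fingers; the grasp point (between the pads) lies 19 mm behind it; z points along the fingers, y is the line along which they close (so a half turn about z gives the same grasp; the last joint's range is limited). The gripper opens to 88 mm and grips with 3 to 60 N. Pads are 18 mm wide; open, the fingers measure 123 mm over their backs; the gripper's body (75 mm by 187 mm) begins 45 mm behind the grasp point.
Start: joints at [1.168, 0.536, -0.004, 1.538, 0.003, 1.067, -0.071], TCP at [214.8, -613.475, 238.716] pointing down, gripper open.
Joint ranges: [-2.7, 2.7], [-0.37, 2.16], [-1.27, 1.26], [0.24, 2.4], [-1.31, 4.45], [0.19, 1.91], [-2.76, 2.76]. Speed limits (rad/s): [2.39, 2.39, 3.14, 3.14, 3.14, 3.14, 3.14].

### API

Orientations are given as a rotation vector (axis times angle).
In Python, from rig import state, get_image, workorder gives the robot as it stands. The module is installed in compiled form; this text tells all that it offers.
- The arm moves only by the shell command python3 -m crank 'ROWS' [OPENING] [FORCE]. ROWS is JSON, a list of rows, each a list of 2 entries, a list of its own where there are three numbers: the shift along the world's x, y, z normalised to -1 to 1, where 1 is 0.25 m, then the turn, a rotation vector about the world's x, y, z normalised to -1 to 1, where 1 is 360 degrees. A call has 1 to 20 rows; each row is the pose to reach, as a shift and turn from the pose commanded when the call began, turning the shorter way round; what a row does not reach only later rows make up. A row lasts 1/8 s, in which the tool goes at most 62.5 mm and 10.7 degrees, less where a joint would pass 70% of its speed; a pose out of reach is approached as far as the arm can. A call with a number of a shift or a turn outside -1 to 1 is refused whole. A call with a gripper value outside its range is refused whole. OPENING is the opening, from 0 (shut) to 1 (fully open), set as the call begins (- or left out, the last holds). The fingers move at their own pace and stop on an object; FORCE is the grip in N (left out, the last holds). Time passes only in rows, so rows that repeat a pose let the fingers close. It gives the time, the measured TCP pose, the force, the opening and the grip force at its end, in the units of the state.
- state(): the state, without advancing time (a new reading comes with each control period).
- get_image(name): name is "scene" or "top" or "wrist"; returns a dict with "img" (384x512x3 uint8, red, green, blue), "range_z" (384x512 float32, mm along the optical axis (not along the pixel's ray), 0 where there is no reading), "camera_matrix" (3x3 intrinsics, pixels), "position" and "orientation" of the camera in the world. Camera axes: x right, y up, looking along -z (the intrinsics and any distortion apply to the point x, -y, -z); pixel columns grow to the right and rows downward; lengths in mm; the calibration is good to about 2 mm. A picture is of the moment at which its call begins.
- workorder.finish_job(): hands the job in; it is judged then, once.
The state is a dict: "time": time; "joints": joint angles; "qvel": joint speeds; "joint_torque": joint torques, N m; "eef_pos": TCP position; "orientation": TCP orientation; "force": force on the tool from outside, world axes, zero at the start; "moment": the same for the moment, N m; "finger_gap": finger opening in mm; "finger_force": force on a finger pad.
Only numpy, scipy, OpenCV 4.12 (cv2) and the standard library are available. Lean on these libraries where they do the work, as an engineer would, in place of code of your own. Each camera call takes 0.05 s, during which the arm holds its last target. There are 200 camera calls.

### The job

Get the bundle of cover boards ready for edge gluing: first push it across the bed of the plywood jig until it lies flush against both the left fence and the back fence. Then fit the loose crank's square socket fully down onto the jig's upright square spindle and swing the crank anticlockwise (seen from above) as far as it goes, which drives the sprung clamp up onto the bundle's right edge so that its jaw grips the boards. Leave the crank sitting on the spindle and do not disturb the paste pot, the glue brush or the wax tin.

Things in the scene. Friction and masses are not known exactly. Their poses are not given: they have to be found in the camera images.
- jig: Fixed plywood padding jig. Origin on the table under its middle; x to its back (away from the robot at yaw 0), y to its left, z up. Flat bed x -137 to 115, y -215 to 185 mm, top 15 mm above the table. Back fence: aluminium, inner face at x = 95 mm, y -51 to 184. Left fence: inner face at y = 155 mm, x -70 to 95. Both 34 mm above the bed. Clamp and gear case stand at its right front.
- bundle_mid (a point): Middle of the loose brown bundle of cover boards, a rigid block 157 (x) x 217 (y) x 31 mm, 0.35 to 0.7 kg, flat on the bed; axes square to its edges, about along the jig's. Starts 22 to 52 mm short of the back fence and 10 to 18 mm short of the left one. Flush home: x = 16.5, y = 46 mm in the jig's frame, right edge at y = -62, front edge at x = -62.
- fence_corner (a point): The corner where the inner faces of the jig's two fences meet, on the bed's top (15 mm above the table); axes as the jig's.
- crank: Loose crank, 0.2 kg. Origin: middle of the mouth of its square socket, under the hub; arm along +x, z up. Steel hub 30 x 30 x 34 mm high, sides along x, y (grasp it by its +-y sides). Socket 15.6 mm square, 26 deep, open downward, sides along x, y. Arm 15 wide, z 26.5 to 33.5 mm, to x = 107 mm; black upright handle on its end. Starts on the table, standing on its hub.
- crank_handle (a point): On the axis of the crank's black upright handle, at x = 106, z = 50 mm in the crank's frame. The handle is 20 mm across and reaches from z = 34 to 77 mm.
- spindle_seat (a point): Foot of the square spindle on the gear case's top, at x = -98, y = -150, z = 57 mm in the jig's frame; axes as the jig's (not turning). The crank's origin comes here when fully down. Spindle 14 mm square, 25 mm tall, tip narrowed; at joint 0 its flats lie along the jig's x and y, so the arm may point along any of these. Round gear case 62 mm wide, 74 at the foot.
- spindle (a joint): Turn of the spindle, rad: 0 at the start (clamp drawn back), grows anticlockwise seen from above to the stop at 1.5 (clamp fully forward). By rack it drives the clamp carriage, 42.7 mm per rad. It stays where it is left and needs up to about 0.5 N m (5 N at the handle). The crank's arm swings clear above clamp and bundle.
- carriage (a joint): Travel of the clamp carriage along the jig's +y, m: 0 drawn back, 0.064 fully forward; geared to the spindle. Aluminium block 50 wide (x -58 to -8 mm in the jig's frame), y -193 to -133 when drawn back, cheeks to 64 mm above the table; behind it a 10 mm high guide rail to x = 3 mm, y -209 to -107.
- jaw (a joint): Opening of the sprung jaw hinged on the carriage, rad: 0 shut, its bar 7 mm lower than the bundle's top; about 0.10 when it rests on the bundle. A spring presses it down with about 7 N; its turned-up lip rides up when driven against the board edge. Jaw 34 mm wide, top under 70 mm above the table, lip to y = -92 mm in the jig's frame when drawn back.
- jaw_bar (a point): Underside of the jaw's round bearing bar, middle of its width: the line that presses on the boards. Fully forward it stands 12 mm inside the right edge of a bundle that lies against the fences.
- paste_pot: White paste pot with blue lid, 74 mm across, 82 mm high, origin at its underside; stands right of the jig. Leave it alone.
- glue_brush: Flat glue brush, 187 mm long, lying right of the jig, origin at its underside. Leave it alone.
- wax_tin: Round tin with green lid, 79 mm across, 39 mm high, at the left, origin at its underside. Leave it alone.

How it is judged:
By the outcome, as a careful person would: the job done as asked, in the order asked, and still so for the second after the job is handed in, with the robot touching nothing.
It also fails if it takes over 69 s, if anything falls off the work surface, if the arm or the gripper's body presses on something with over 40 N, if the wrist force passes 120 N, or if a joint passes its speed limit or range.

## Working session

There is one attempt and no reset: what is moved stays moved. The work goes in short steps, Python scripts to look and compute and a shell command to move; the robot and the scene stay as the last step left them, time stands still between calls to the robot, and variables do not carry over. Pictures are saved under pics/ and viewed, at most 10 in all, crops included, and the job is handed in when it is done.

```bash
mkdir -p pics; cat > h.py <<'E'
import numpy as np, cv2
from rig import state, get_image
from scipy.spatial.transform import Rotation as R
def shot(n):
    d=get_image(n); K=np.array(d["camera_matrix"]); o=np.array(d["orientation"])
    M=R.from_rotvec(o).as_matrix() if o.shape==(3,) else (o if o.shape==(3,3) else R.from_quat(o).as_matrix())
    return d["img"],d["range_z"],K,np.array(d["position"]),M,d
def cloud(s):
    img,z,K,p,M,_=s; h,w=z.shape; u,v=np.meshgrid(np.arange(w),np.arange(h))
    c=np.stack([(u-K[0,2])/K[0,0]*z,-(v-K[1,2])/K[1,1]*z,-z],-1)
    P=c@M.T+p; P[z<=0]=np.nan; return P
def onplane(s,uv,h):
    img,z,K,p,M,_=s; uv=np.atleast_2d(uv).astype(float)
    d=np.stack([(uv[:,0]-K[0,2])/K[0,0],-(uv[:,1]-K[1,2])/K[1,1],-np.ones(len(uv))],-1)@M.T
    return p+d*((h-p[2])/d[:,2])[:,None]
E
python3 - <<'E'
from h import *
for n in("scene","top"):
    s=shot(n); print({k:(v if k not in("img","range_z") else 0) for k,v in s[5].items()})
    cv2.imwrite(f"pics/{n}0.png",s[0][...,::-1]); np.savez(f"{n}0.npz",P=cloud(s),img=s[0])
print(state())
E
```

```text
{'img': 0, 'range_z': 0, 'camera_matrix': array([[347.8285199 ,   0.        , 252.6940251 ],
       [  0.        , 347.8285199 , 191.63765688],
       [  0.        ,   0.        ,   1.        ]]), 'position': array([220.46040021, 612.37219669, 983.3954427 ]), 'orientation': array([ 0.23085672, -0.92383729, -2.52623126])}
{'img': 0, 'range_z': 0, 'camera_matrix': array([[404.7617415 ,   0.        , 252.44841617],
       [  0.        , 404.7617415 , 186.7094833 ],
       [  0.        ,   0.        ,   1.        ]]), 'position': array([ 395.56852476,  -57.00834394, 1763.83632476]), 'orientation': array([ 0.08710096, -0.0721133 , -1.57425412])}
{'time': 0.1, 'joints': array([ 1.16781342,  0.53710718, -0.00444121,  1.53876876,  0.00258417,
        1.06727532, -0.07118781]), 'qvel': array([ 0.00210864, -0.00256845,  0.00101706, -0.00295979,  0.00109302,
        0.00022661, -0.00051418]), 'joint_torque': array([ 2.76445404e-03, -5.72084498e+01,  9.94523428e-01, -2.52229339e+01,
       -5.60123229e-02,  1.34915218e-02,  4.01132252e-05]), 'eef_pos': array([ 214.60620081, -612.96802946,  237.91794618]), 'orientation': array([-3.09564642e+00, -5.26388994e-01,  5.62082708e-04]), 'force': array([ 0.29264128,  0.39944611, -0.34144197]), 'moment': array([-0.04044544,  0.0577841 , -0.01222048]), 'finger_force': 0.0, 'finger_gap': 88.45429603358019}
```

View pics/top0.png

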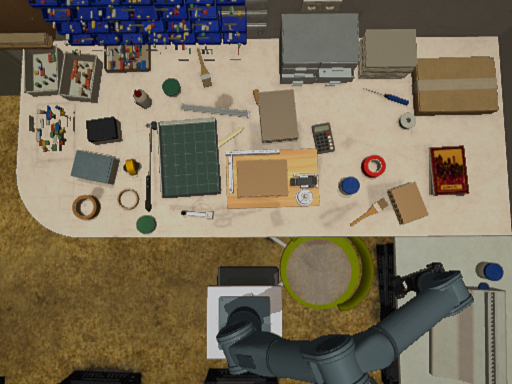

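View pics/scene0.png

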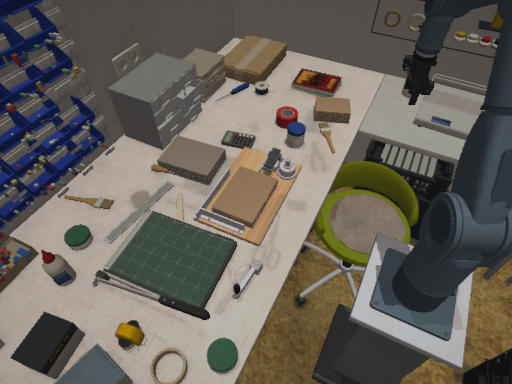

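The top view shows the jig bed at (272,180), the bundle at (262,178), the gear case at (305,198), the crank at (198,214) and the pot at (349,186). The brush is at (370,210) and the wax tin at (147,224). The scene view agrees, with the crank at (247,277), the gear case at (287,170) and the bundle at (245,195).

```bash
python3 - <<'E'
from h import *
for n in("top","scene"):
    d=np.load(n+"0.npz");P,img=d["P"],d["img"]
    hsv=cv2.cvtColor(img,cv2.COLOR_RGB2HSV); x,y,z=P[...,0],P[...,1],P[...,2]
    roi=(x>380)&(x<750)&(y>-330)&(y<280)
    print(n,"table z",np.nanmedian(z[roi&(z<8)]))
    def rect(m,name):
        m=cv2.morphologyEx(m.astype(np.uint8),cv2.MORPH_OPEN,np.ones((2,2),np.uint8))
        k,l,st,c=cv2.connectedComponentsWithStats(m)
        for i in range(1,k):
            if st[i,4]<15: continue
            q=P[l==i]; r=cv2.minAreaRect(q[:,:2].astype(np.float32)); print(name,st[i,:5],np.round(np.median(q,0)),np.round(r[0],1),np.round(r[1],1),round(r[2],1))
    rect(roi&(z>40)&(z<53)&(hsv[...,1]>60),"bundle/fence")
    rect(roi&(z>42)&(z<56)&(hsv[...,1]<60),"fence")
    rect(roi&(z>10)&(z<20)&(hsv[...,1]>60),"bed")
    rect(roi&(z>57)&(z<130),"hi")
    rect(roi&(z>23)&(z<100)&(y>70),"crank")
    rect(roi&(z>5)&(z<100)&(hsv[...,1]<60)&(y>70),"crank5")
E
```

```text
top table z 0.10162114683248546
bundle/fence [ 238  160   51   38 1521] [nan nan nan] [ 570.8 -113.7] [ 96.5 267.8] 36.8
fence [299 190  14   9  53] [ 537. -264.   54.] [ 538.2 -268.7] [59.4 32.9] 81.7
fence [300 200   8   5  22] [ 507. -257.   52.] [ 504.3 -256.7] [15.5 29.3] 0.1
bed [288 149  31  26 346] [ 694. -276.   15.] [ 681.4 -262.9] [111.1 133.2] 0.7
bed [280 150   9  10  52] [ 710. -179.   15.] [ 710.  -178.1] [44.7 36.7] 30.2
bed [258 155  10   6  29] [705. -83.  16.] [702.3 -83.1] [20.2 48.5] 39.3
bed [270 155   9   6  31] [ 702. -131.   17.] [ 700.5 -133.6] [27.5 38.3] 8.5
bed [235 156   6   6  19] [nan nan nan] [699.4  28.1] [22.3 26.1] 59.6
bed [241 156  17   5  59] [700. -31.  15.] [697.3 -26.2] [69.9 24. ] 89.5
bed [288 165   6  13  43] [ 637. -204.   15.] [ 642.2 -203.5] [53.3 18.5] 13.2
bed [302 164   6   6  24] [ 659. -270.   15.] [ 661.2 -268.3] [22.1 22.1] 86.2
bed [234 177   4  12  32] [593.  33.  15.] [591.1  32.1] [15.4 50.9] 89.8
bed [276 187  22  21 189] [nan nan nan] [ 528.5 -187.8] [90.9 86.9] 89.4
bed [313 190   7   7  28] [ 543. -316.   13.] [ 545.  -31
[... 1720 characters left out ...]
7.4] 32.1
bed [ 199  171   97   75 1323] [nan nan nan] [521.7 -39.5] [401.6 187.2] 57.1
hi [268 149  14  15 113] [ 589. -283.   60.] [ 588.4 -302.6] [ 35.8 139.2] 3.9
hi [285 160   7   9  38] [ 524. -254.   62.] [ 538.4 -293.1] [23.  98.5] 20.9
hi [234 285   7   8  45] [458. 259.  67.] [458.8 249.4] [12.9 32.3] 2.5
crank [196 213   4   6  17] [713.  74.  29.] [713.   73.6] [14.7  4. ] 87.1
crank [234 260  30  37 294] [nan nan nan] [456.8 192.7] [145.2  26. ] 82.8
crank5 [194 213   6   7  27] [714.  77.  22.] [715.5  77.5] [19.5 12.2] 45.8
crank5 [ 155  223   83   69 3282] [nan nan nan] [632.5 201.5] [205.5 184.2] 9.0
crank5 [234 260  30  37 319] [nan nan nan] [456.4 192.5] [144.9  27.8] 81.6
```

```bash
python3 -m crank '[[[0.56,1,0.7],[0,0,0.098]],[[0.56,1,0.7],[0,0,0.098]],[[0.56,1,0.7],[0,0,0.098]],[[0.56,1,0.7],[0,0,0.098]],[[0.56,1,0.7],[0,0,0.098]],[[0.56,1,0.7],[0,0,0.098]],[[0.56,1,0.7],[0,0,0.098]],[[0.56,1,0.7],[0,0,0.098]]]' 
python3 -m crank '[[[0.56,1,0],[0,0,0.098]],[[0.56,1,0],[0,0,0.098]],[[0.56,1,0],[0,0,0.098]],[[0.56,1,0],[0,0,0.098]],[[0.56,1,0],[0,0,0.098]],[[0.56,1,0],[0,0,0.098]],[[0.56,1,0],[0,0,0.098]],[[0.56,1,0],[0,0,0.098]]]'
python3 - <<'E'
from h import *
s=shot("wrist"); cv2.imwrite("pics/w1.png",s[0][...,::-1]); np.savez("w1.npz",P=cloud(s),img=s[0],K=s[2],p=s[3],M=s[4])
print(s[3],s[4].round(3).tolist(),s[5]["camera_matrix"]); st=state();print(st["eef_pos"],st["orientation"],st["joints"])
E
```

```text
time: 1.1
eef_pos: [353.1, -364.9, 412.3]
orientation: [-2.792, -1.436, 0.002]
force: [-0.5, -0.7, -1.1]
finger_gap: 88.2
finger_force: 0.0
time: 2.1
eef_pos: [494.1, -115.8, 413.2]
orientation: [-2.228, -2.214, 0.002]
force: [0.9, 1.2, 0.6]
finger_gap: 88.0
finger_force: 0.0
[493.64794206 -50.91446812 558.3976551 ] [[1.0, 0.007, 0.003], [-0.007, 0.966, 0.258], [-0.002, -0.258, 0.966]] [[291.17289805   0.         258.23292703]
 [  0.         291.17289805 192.25170182]
 [  0.           0.           1.        ]]
[ 494.21193019 -115.37341735  413.39552528] [-2.22760054e+00 -2.21492588e+00  1.19576106e-03] [ 0.5978297   0.18293438 -0.53058059  1.64232697  0.09507452  1.34271335
  0.04723497]
```

View pics/w1.png

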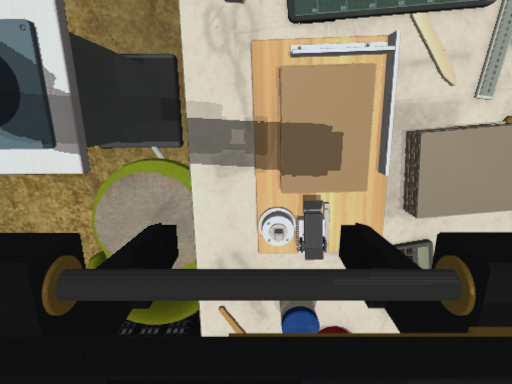

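The wrist view shows image right as +x and image up as +y. The back fence runs along u≈390 and the left fence along v≈47. The bundle fills about (281..376, 64..192), the spindle is at (278,233), and the pot is at (299,318).

```bash
cat > jig.py <<'E'
from h import *
def fit(pts,axis):  # line: coord = a*t+b robust ; returns slope, point
    t=pts[:,1-axis]; c=pts[:,axis]; k=np.ones(len(t),bool)
    for _ in range(6):
        a,b=np.polyfit(t[k],c[k],1); r=abs(a*t+b-c); k=r<max(1.5,1.5*np.median(r[k]))
    return a,b,r[k].std(),k.sum()
def jigpose(s):
    img=s[0]; hsv=cv2.cvtColor(img,cv2.COLOR_RGB2HSV).astype(int); g=cv2.cvtColor(img,cv2.COLOR_RGB2GRAY)
    return hsv,g
E
python3 - <<'E'
from jig import *
d=np.load("w1.npz"); s=(d["img"],None,d["K"],d["p"],d["M"],None); P=d["P"]
hsv=cv2.cvtColor(s[0],cv2.COLOR_RGB2HSV).astype(int)
for uv in [(265,150),(330,85),(300,130),(348,150),(388,100),(393,100),(340,47),(340,52),(386,120),(380,120),(376,180),(370,180),(278,233),(230,60),(300,215)]:
    print(uv,hsv[uv[1],uv[0]],P[uv[1],uv[0]].round(0))
for v in (90,120): print(v,[(u,)+tuple(s[0][v,u]) for u in range(370,400)])
print([(v,)+tuple(s[0][v,340]) for v in range(34,72)])
E
```

```text
(265, 150) [ 16 114  98] [ 505. -115.   14.]
(330, 85) [ 17 100 169] [613.  -4.  44.]
(300, 130) [ 18  98 104] [565. -77.  45.]
(348, 150) [ 17 101 167] [ 650. -112.   45.]
(388, 100) [10  9 82] [715. -29.  36.]
(393, 100) [ 90   8 223] [719. -29.  47.]
(340, 47) [106  14 229] [632.  59.  18.]
(340, 52) [ 0  7 72] [626.  46.  44.]
(386, 120) [15 12 84] [716. -62.  34.]
(380, 120) [ 17 116 196] [714. -62.  13.]
(376, 180) [ 16 116 213] [ 717. -174.   14.]
(370, 180) [ 19 107 217] [ 706. -173.   14.]
(278, 233) [ 20  15 104] [ 527. -255.   76.]
(230, 60) [ 19  31 204] [443.  43.   1.]
(300, 215) [ 16 112 185] [ 574. -243.   15.]
90 [(370, np.uint8(167), np.uint8(138), np.uint8(102)), (371, np.uint8(167), np.uint8(139), np.uint8(103)), (372, np.uint8(167), np.uint8(139), np.uint8(103)), (373, np.uint8(174), np.uint8(143), np.uint8(104)), (374, np.uint8(198), np.uint8(161), np.uint8(113)), (375, np.uint8(216), np.uint8(181), np.uint8(124)), (376, np.uint8(216), np.uint8(187), np.uint8(127)), (377, np.uint8(217), np.uint8(189), np.uint8(130)), (378, np.uint8(217), np.uint8(189), np.uint8(
[... 3850 characters left out ...]
8(217), np.uint8(204), np.uint8(140)), (59, np.uint8(216), np.uint8(204), np.uint8(140)), (60, np.uint8(217), np.uint8(204), np.uint8(142)), (61, np.uint8(217), np.uint8(204), np.uint8(141)), (62, np.uint8(216), np.uint8(204), np.uint8(141)), (63, np.uint8(209), np.uint8(193), np.uint8(135)), (64, np.uint8(171), np.uint8(147), np.uint8(106)), (65, np.uint8(142), np.uint8(118), np.uint8(86)), (66, np.uint8(170), np.uint8(140), np.uint8(104)), (67, np.uint8(169), np.uint8(140), np.uint8(103)), (68, np.uint8(169), np.uint8(140), np.uint8(103)), (69, np.uint8(169), np.uint8(140), np.uint8(103)), (70, np.uint8(169), np.uint8(140), np.uint8(103)), (71, np.uint8(169), np.uint8(140), np.uint8(103))]
```

```bash
cat >> jig.py <<'E'
def ln(s,uv,h,axis): return fit(onplane(s,np.array(uv),h)[:,:2],axis)
def measure(s):
    img=s[0].astype(int); mx=img.max(2); sat=img.max(2)-img.min(2)
    dark=(mx<110)&(sat<20)
    bf,bt,lf,lt=[],[],[],[]
    for v in range(62,168):
        u=np.where(dark[v,360:402])[0]
        if len(u)>2: bf.append((360+u[0]-.5,v)); bt.append((360+u[-1]+.5,v))
    for u in range(298,375):
        v=np.where(dark[40:64,u])[0]
        if len(v)>1: lt.append((u,40+v[0]-.5)); lf.append((u,40+v[-1]+.5))
    out={}
    for n,p,h,a in(("backfoot",bf,15,0),("backtop",bt,49,0),("leftfoot",lf,15,1),("lefttop",lt,49,1)):
        if len(p)>10: out[n]=ln(s,p,h,a)
    return out
E
python3 - <<'E'
from jig import *
d=np.load("w1.npz"); s=(d["img"],None,d["K"],d["p"],d["M"],None); P=d["P"]
for k,v in measure(s).items(): print(k,np.round(v,4))
r=s[0][...,0].astype(float); r=cv2.GaussianBlur(r,(3,3),0)
gx=cv2.Sobel(r,cv2.CV_64F,1,0); gy=cv2.Sobel(r,cv2.CV_64F,0,1)
rows=[v for v in range(70,186) if not 108<v<175]
be=[(360+np.argmax(gx[v,360:380]),v) for v in rows]
fe=[(272+np.argmax(abs(gx[v,272:290])),v) for v in rows]
cols=list(range(292,364))
le=[(u,58+np.argmin(gy[58:70,u])) for u in cols]
re=[(u,184+np.argmax(gy[184:200,u])) for u in list(range(330,360))]
for n,p,a in(("back",be,0),("front",fe,0),("left",le,1),("right",re,1)): print("bundle",n,np.round(ln(s,p,46,a),4))
# bed edges z=15
def bedge(p,a): return np.round(ln(s,p,15,a),4)
gS=cv2.Sobel(cv2.GaussianBlur((s[0].max(2).astype(float)-s[0].min(2)),(3,3),0),cv2.CV_64F,1,0)
gSy=cv2.Sobel(cv2.GaussianBlur((s[0].max(2).astype(float)-s[0].min(2)),(3,3),0),cv2.CV_64F,0,1)
print("bed front(-137)",bedge([(245+np.argmax(gS[v,245:268]),v) for v in range(50,110)],0))
print("bed left(185)",bedge([(u,30+np.argmax(gSy[30:42,u])) for u in range(262,380)],1))
# spindle top & gear case
z=P[...,2]; m=(z>69)&(P[...,0]>480)&(P[...,0]<560)&(P[...,1]<-230); print("spindle pts",m.sum(),np.nanmedian(P[m],0))
c=s[0][205:255,255:305]; cv2.imwrite("pics/sp.png",cv2.resize(c,(500,500),interpolation=cv2.INTER_CUBIC)[...,::-1])
E
```

```text
backfoot [-2.610000e-02  7.145441e+02  2.854000e-01  1.060000e+02]
backtop [-2.550000e-02  7.122613e+02  2.444000e-01  1.060000e+02]
leftfoot [2.58000e-02 3.09784e+01 2.59000e-01 7.70000e+01]
lefttop [2.44000e-02 3.04587e+01 2.14800e-01 7.40000e+01]
bundle back [-1.620000e-02  6.854368e+02  2.462000e-01  5.000000e+01]
bundle front [-1.980000e-02  5.262842e+02  3.040000e-01  5.000000e+01]
bundle left [2.44000e-02 1.29866e+01 2.76400e-01 7.20000e+01]
bundle right [ 4.020000e-02 -2.136248e+02  3.322000e-01  3.000000e+01]
bed front(-137) [-2.860000e-02  4.823881e+02  2.620000e-01  6.000000e+01]
bed left(185) [2.61000e-02 5.89308e+01 2.40700e-01 1.18000e+02]
spindle pts 329 [ 545.66890263 -432.65417684   80.79564972]
```

View pics/sp.png

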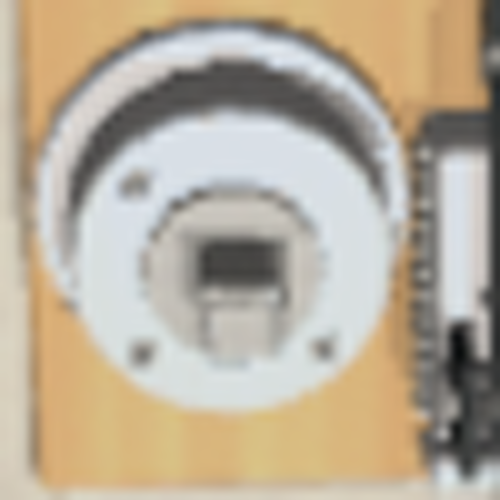

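```bash
python3 -m crank '[[[0,0.116,-0.8],[0,0,-0.246]],[[0,0.116,-0.8],[0,0,-0.246]],[[0,0.116,-0.8],[0,0,-0.246]],[[0,0.116,-0.8],[0,0,-0.246]],[[0,0.116,-0.8],[0,0,-0.246]],[[0,0.116,-0.8],[0,0,-0.246]],[[0,0.116,-0.8],[0,0,-0.246]],[[0,0.116,-0.8],[0,0,-0.246]],[[0,0.116,-0.8],[0,0,-0.246]],[[0,0.116,-0.8],[0,0,-0.246]]]' 
python3 -m crank '[[[0,0,-0.25],[0,0,0]],[[0,0,-0.5],[0,0,0]],[[0,0,-0.68],[0,0,0]],[[0,0,-0.752],[0,0,0]],[[0,0,-0.752],[0,0,0]]]'
python3 - <<'E'
from h import *
d=np.load("w1.npz"); s=(d["img"],None,d["K"],d["p"],d["M"],None)
print(onplane(s,(278.95,237.5),82),onplane(s,(278.1,230.8),57)); print(state()["joints"])
# crank, scene+top rays
for n in("top","scene"):
    q=shot(n);P=cloud(q);z=P[...,2]
    m=(abs(P[...,0]-458)<40)&(P[...,1]>110)&(P[...,1]<290)&(z>20)&(z<90)
    A=P[m]; c,e,a=cv2.PCACompute2(A[:,:2].astype(np.float32),None); print(n,c,e[0],m.sum(),[np.round(np.percentile((A[:,:2]-c)@e[0],k),1) for k in(0,2,98,100)], "handle",np.median(P[m&(z>60)],0))
E
```

```text
time: 3.4
eef_pos: [494.7, -85.4, 213.8]
orientation: [3.141, 0.034, 0.0]
force: [-0.6, 0.1, 0.3]
finger_gap: 87.9
finger_force: 0.0
time: 4.03
eef_pos: [494.6, -84.7, 25.5]
orientation: [-3.141, -0.036, 0.002]
force: [1.0, 0.3, 0.8]
finger_gap: 87.8
finger_force: 0.0
[[ 527.91980018 -261.08572358   82.        ]] [[ 528.00050496 -258.73756415   57.        ]]
[ 0.22375691  0.64740652 -0.180738    2.03077605  0.23523533  0.48390107
 -1.67813495]
top [[456.9561  188.28192]] [0.07831274 0.9969288 ] 142 [np.float64(-56.4), np.float64(-55.9), np.float64(67.3), np.float64(69.6)] handle [462.66475615 249.89461257  72.27406823]
scene [[455.99576 198.3759 ]] [0.06687395 0.9977615 ] 305 [np.float64(-64.3), np.float64(-61.6), np.float64(66.2), np.float64(67.0)] handle [460.16947847 258.72571833  71.36812845]
```

```bash
python3 -m crank '[[[0.04,0.001,0],[0,0,0]],[[0.08,0.002,0],[0,0,0]],[[0.12,0.003,0],[0,0,0]],[[0.15,0.004,0],[0,0,0]],[[0.18,0.005,0],[0,0,0]],[[0.18,0.005,0],[0,0,0]]]'
python3 -m crank '[[[0.012,0,0],[0,0,0]],[[0.024,0.001,0],[0,0,0]],[[0.024,0.001,0],[0,0,0]]]'
python3 -m crank '[[[0.008,0,0],[0,0,0]],[[0.016,0.001,0],[0,0,0]],[[0.016,0.001,0],[0,0,0]]]'
```

```text
time: 4.88
eef_pos: [540.5, -83.1, 25.6]
orientation: [-3.141, -0.036, -0.001]
force: [-0.0, 0.0, -0.6]
finger_gap: 88.2
finger_force: 0.2
time: 5.25
eef_pos: [546.1, -83.0, 25.6]
orientation: [-3.141, -0.036, -0.001]
force: [-1.9, -0.2, -0.8]
finger_gap: 88.1
finger_force: 0.9
time: 5.62
eef_pos: [549.3, -82.9, 25.6]
orientation: [3.141, 0.036, -0.002]
force: [-5.0, -0.9, 0.7]
finger_gap: 87.9
finger_force: 2.3
```

```bash
python3 -m crank '[[[0.008,0,0],[0,0,0]],[[0.008,0,0],[0,0,0]],[[0.008,0,0],[0,0,0]]]'
python3 -m crank '[[[0.008,0,0],[0,0,0]],[[0.008,0,0],[0,0,0]],[[0.008,0,0],[0,0,0]]]'
```

```text
time: 6.0
eef_pos: [549.3, -82.9, 25.4]
orientation: [3.141, 0.036, -0.008]
force: [-10.2, -0.1, 6.8]
finger_gap: 88.2
finger_force: 5.0
time: 6.38
eef_pos: [549.4, -83.0, 25.2]
orientation: [3.141, 0.036, -0.014]
force: [-13.9, -1.1, 10.5]
finger_gap: 87.9
finger_force: 7.3
```

```bash
python3 -m crank '[[[-0.08,0,0],[0,0,0]],[[-0.08,0,0.2],[0,0,0]],[[-0.08,0,0.4],[0,0,0]],[[0.472,-0.548,0.4],[0,0,0.25]],[[0.472,-0.548,0.4],[0,0,0.25]],[[0.472,-0.548,0.4],[0,0,0.25]],[[0.472,-0.548,0.4],[0,0,0.25]],[[0.472,-0.548,0.4],[0,0,0.25]],[[0.472,-0.548,0.4],[0,0,0.25]],[[0.472,-0.548,0.4],[0,0,0.25]],[[0.472,-0.548,0.4],[0,0,0.25]],[[0.472,-0.548,0.4],[0,0,0.25]],[[0.472,-0.548,0.4],[0,0,0.25]],[[0.472,-0.548,0.4],[0,0,0.25]]]' 0.45
python3 - <<'E'
from h import *
s=shot("wrist"); cv2.imwrite("pics/w2.png",s[0][...,::-1])
E
```

```text
time: 8.12
eef_pos: [672.5, -219.8, 126.0]
orientation: [2.197, 2.244, 0.001]
force: [0.2, 0.5, -0.0]
finger_gap: 40.0
finger_force: 0.0
```

View pics/w2.png

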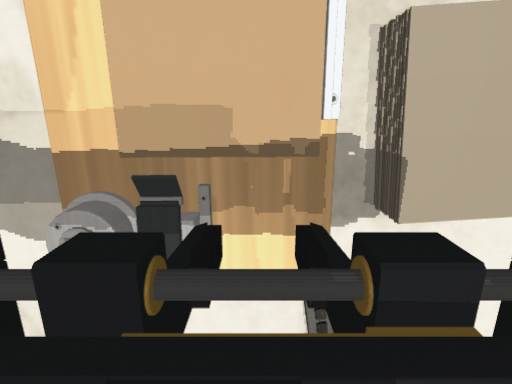

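The view shows the bundle's right edge at v≈155 and the clamp's guide rail ending at u≈210. The fingertips, at (215,235) and (300,235), are clear of the rail.

```bash
python3 -m crank '[[[0,0,-0.2],[0,0,0]],[[0,0,-0.36],[0,0,0]],[[0,0,-0.4],[0,0,0]],[[-0.001,0.05,-0.4],[0,0,0]],[[-0.002,0.09,-0.4],[0,0,0]],[[-0.003,0.12,-0.4],[0,0,0]],[[-0.003,0.14,-0.4],[0,0,0]],[[-0.004,0.14,-0.4],[0,0,0]]]'
python3 -m crank '[[[0,0.012,0],[0,0,0]],[[0,0.02,0],[0,0,0]],[[0,0.02,0],[0,0,0]]]'
python3 -m crank '[[[0,0.008,0],[0,0,0]],[[0,0.008,0],[0,0,0]],[[0,0.008,0],[0,0,0]]]'
```

```text
time: 9.18
eef_pos: [671.6, -184.9, 26.6]
orientation: [2.195, 2.245, 0.001]
force: [1.5, -3.7, 2.2]
finger_gap: 39.4
finger_force: 1.4
time: 9.55
eef_pos: [670.8, -179.9, 25.8]
orientation: [2.196, 2.246, -0.0]
force: [-0.2, -3.8, 2.5]
finger_gap: 39.7
finger_force: 2.2
time: 9.93
eef_pos: [670.9, -179.7, 25.8]
orientation: [2.196, 2.244, -0.002]
force: [1.5, -8.0, 2.8]
finger_gap: 39.5
finger_force: 3.7
```

```bash
python3 -m crank '[[[0,0.016,0],[0,0,0]],[[0,0.016,0],[0,0,0]],[[0,0.016,0],[0,0,0]]]'
python3 -m crank '[[[0,-0.1,0],[0,0,0]],[[0,-0.12,0.2],[0,0,0]],[[0,-0.12,0.5],[0,0,0]],[[-0.5,0.3,0.95],[0,0,0]],[[-0.5,0.3,0.95],[0,0,0]],[[-0.5,0.3,0.95],[0,0,0]],[[-0.5,0.3,0.95],[0,0,0]],[[-0.5,0.3,0.95],[0,0,0]],[[-0.5,0.3,0.95],[0,0,0]]]' 1
python3 - <<'E'
from h import *
s=shot("wrist"); cv2.imwrite("pics/w3.png",s[0][...,::-1]); np.savez("w3.npz",P=cloud(s),img=s[0],K=s[2],p=s[3],M=s[4])
E
```

```text
time: 10.3
eef_pos: [671.5, -179.4, 25.9]
orientation: [2.194, 2.24, -0.005]
force: [3.3, -13.8, 0.9]
finger_gap: 39.4
finger_force: 6.9
time: 11.42
eef_pos: [545.9, -99.7, 261.7]
orientation: [-2.196, -2.244, 0.001]
force: [0.3, -0.4, 0.1]
finger_gap: 88.4
finger_force: 0.0
```

View pics/w3.png

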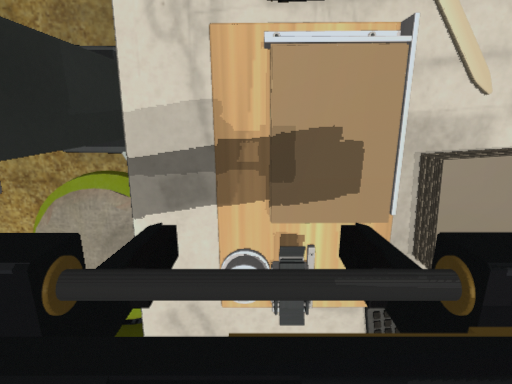

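The bundle now looks flush with both fences, with its left edge at v≈43 and its back edge at u≈400. Next I'll look at the crank up close.

```bash
python3 -m crank '[[[-0.364,1,-0.12],[0,0,-0.014]],[[-0.364,1,-0.12],[0,0,-0.014]],[[-0.364,1,-0.12],[0,0,-0.014]],[[-0.364,1,-0.12],[0,0,-0.014]],[[-0.364,1,-0.12],[0,0,-0.014]],[[-0.364,1,-0.12],[0,0,-0.014]],[[-0.364,1,-0.12],[0,0,-0.014]],[[-0.364,1,-0.12],[0,0,-0.014]]]'
python3 - <<'E'
from h import *
s=shot("wrist"); cv2.imwrite("pics/w4.png",s[0][...,::-1]); np.savez("w4.npz",P=cloud(s),img=s[0],K=s[2],p=s[3],M=s[4])
print(state()["joints"])
d=np.load("w3.npz"); q=(d["img"],None,d["K"],d["p"],d["M"],None)
r=cv2.GaussianBlur(q[0][...,0].astype(float),(3,3),0); from jig import ln
gx=abs(cv2.Sobel(r,cv2.CV_64F,1,0)); gy=cv2.Sobel(r,cv2.CV_64F,0,1)
fe=[(262+np.argmax(gx[v,262:280]),v) for v in range(60,118)]
re=[(u,214+np.argmax(abs(gy[214:228,u]))) for u in range(310,380)]
print("front",np.round(ln(q,fe,46,0),4),"right",np.round(ln(q,re,46,1),4))
E
```

```text
time: 12.48
eef_pos: [455.5, 149.8, 233.0]
orientation: [-2.296, -2.144, 0.001]
force: [0.4, 0.2, 0.4]
finger_gap: 88.1
finger_force: 0.0
[ 0.24343904  0.35435546 -0.78882746  1.94779795  0.30510787  0.96130731
 -0.75954225]
front [-2.970000e-02  5.547276e+02  0.000000e+00  5.800000e+01] right [-2.890000e-02 -1.515163e+02  3.790000e-01  4.100000e+01]
```

View pics/w4.png

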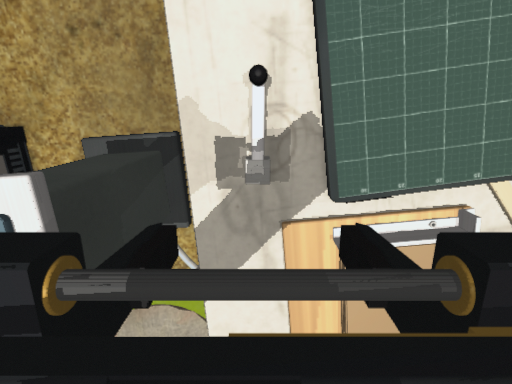

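Here the crank's hub is at about (257,168) and its handle top at (258,75), with the arm pointing up the image (+y). I'll zoom in on the hub.

```bash
python3 - <<'E'
from h import *
d=np.load("w4.npz"); s=(d["img"],None,d["K"],d["p"],d["M"],None); P=d["P"]
im=s[0]
cv2.imwrite("pics/hub.png",cv2.resize(im[135:195,230:290],(600,600),interpolation=cv2.INTER_CUBIC)[...,::-1])
m=(im.max(2)<60); m[:60]=0;m[90:]=0;m[:,:245]=0;m[:,272:]=0
ys,xs=np.where(m); print("handle px",xs.min(),xs.max(),ys.min(),ys.max()); 
print("handle@70",onplane(s,(xs.mean(),ys.mean()),70))
# arm edges at z 33.5: bright
g=im.min(2).astype(float)
for v in (95,105,115,125,135,145): print(v,[int(t) for t in g[v,246:272]])
print(P[172,252:264,2].round(0),P[158,252:264,2].round(0))
E
```

```text
handle px 249 266 65 85
handle@70 [[460.82757268 252.25376116  70.        ]]
95 [219, 220, 215, 193, 194, 202, 226, 234, 234, 235, 235, 234, 234, 234, 234, 234, 234, 230, 191, 129, 134, 164, 198, 196, 194, 194]
105 [218, 211, 191, 191, 187, 191, 225, 235, 234, 235, 234, 234, 234, 234, 234, 234, 234, 228, 176, 107, 128, 169, 167, 165, 165, 167]
115 [213, 208, 197, 172, 164, 168, 225, 234, 234, 234, 235, 235, 234, 234, 235, 235, 235, 225, 152, 116, 112, 132, 179, 182, 184, 187]
125 [212, 209, 190, 191, 182, 176, 225, 234, 235, 234, 234, 235, 234, 235, 235, 234, 235, 220, 143, 122, 145, 195, 194, 192, 191, 192]
135 [211, 193, 190, 186, 174, 171, 226, 234, 235, 234, 234, 234, 234, 234, 234, 234, 234, 209, 113, 96, 114, 153, 154, 154, 155, 156]
145 [115, 110, 109, 108, 106, 128, 192, 220, 221, 222, 204, 128, 127, 125, 124, 123, 119, 109, 98, 103, 102, 100, 99, 98, 97, 96]
[34. 35. 35. 34. 34. 34. 33. 34. 33. 34. 34. 34.] [32. 33. 32. 31. 33. 34. 34. 32. 33. 32. 33. 33.]
```

View pics/hub.png

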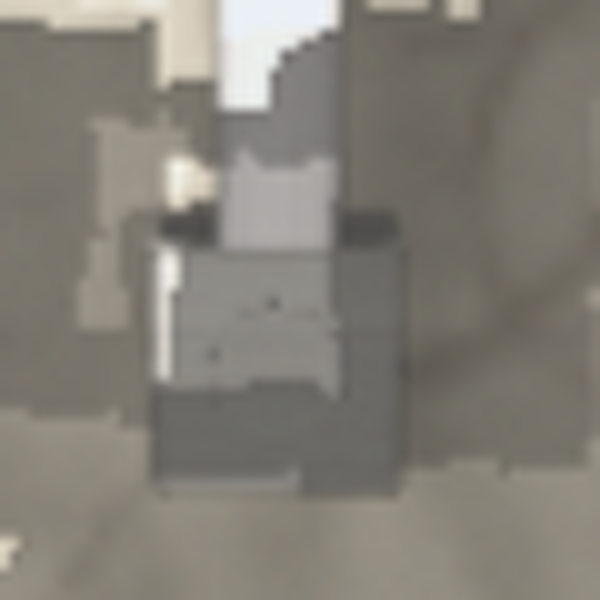

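```bash
python3 - <<'E'
from h import *
d=np.load("w4.npz"); s=(d["img"],None,d["K"],d["p"],d["M"],None)
c=onplane(s,[(257.25,171.2),(244.7,171.2),(269.8,171.2),(257.8,95),(257.5,135)],34); print(c.round(1))
a=c[3]-c[0]; print(np.degrees(np.arctan2(a[1],a[0]))); a=c[3]-c[4]; print(np.degrees(np.arctan2(a[1],a[0])))
h=onplane(s,(257.6,75),72)[0]; a=h-c[0]; print(h,np.linalg.norm(a[:2]),np.degrees(np.arctan2(a[1],a[0])))
st=state(); print(st["eef_pos"], R.from_rotvec(st["orientation"]).as_matrix()[:,0])
E
```

```text
[[453.  149.   34. ]
 [438.  150.1  34. ]
 [468.  148.   34. ]
 [459.7 235.7  34. ]
 [456.3 191.6  34. ]]
85.57618768636333
85.55917701398474
[460.71287253 251.97318992  72.        ] 103.24337856278373 85.70323017874277
[455.44636668 150.01490945 233.09345319] [ 6.77424468e-02  9.97702824e-01 -1.90049693e-04]
```

```bash
python3 -m crank '[[[-0.01,-0.006,-0.25],[0,0,0]],[[-0.01,-0.006,-0.5],[0,0,0]],[[-0.01,-0.006,-0.72],[0,0,0]],[[-0.01,-0.006,-0.86],[0,0,0]],[[-0.01,-0.006,-0.908],[0,0,0]],[[-0.01,-0.006,-0.908],[0,0,0]]]' 0.7
python3 -m crank '[[[0,0,0],[0,0,0]],[[0,0,0],[0,0,0]],[[0,0,0],[0,0,0]],[[0,0,0],[0,0,0]],[[0,0,0],[0,0,0]],[[0,0,0],[0,0,0]]]' 0 45
```

```text
time: 13.28
eef_pos: [452.6, 149.6, 6.3]
orientation: [2.293, 2.147, -0.0]
force: [0.0, -0.9, 0.3]
finger_gap: 61.4
finger_force: 0.0
time: 14.02
eef_pos: [452.9, 149.8, 6.8]
orientation: [2.292, 2.147, 0.001]
force: [0.2, -1.4, 6.8]
finger_gap: 29.7
finger_force: 45.0
```

```bash
python3 -m crank '[[[0,0,0.2],[0,0,0]],[[0,0,0.4],[0,0,0]],[[0,0,0.6],[0,0,0.007]],[[0.15,-0.8,0.6],[0,0,0.015]],[[0.15,-0.8,0.6],[0,0,0.015]],[[0.15,-0.8,0.6],[0,0,0.015]],[[0.15,-0.8,0.6],[0,0,0.015]],[[0.15,-0.8,0.6],[0,0,0.015]],[[0.15,-0.8,0.6],[0,0,0.015]]]'
python3 -m crank '[[[0.15,-0.8,0],[0,0,0]],[[0.15,-0.8,0],[0,0,0]],[[0.15,-0.8,0],[0,0,0]],[[0.15,-0.8,0],[0,0,0]],[[0.15,-0.8,0],[0,0,0]],[[0.15,-0.8,0],[0,0,0]],[[0.15,-0.8,0],[0,0,0]]]'
python3 - <<'E'
from h import *
s=shot("wrist"); cv2.imwrite("pics/w5.png",s[0][...,::-1]); np.savez("w5.npz",P=cloud(s),img=s[0],K=s[2],p=s[3],M=s[4])
for n in("top","scene"):
    q=shot(n); cv2.imwrite(f"pics/{n}5.png",q[0][...,::-1])
st=state(); print(st["eef_pos"], R.from_rotvec(st["orientation"]).as_matrix().round(4),st["joints"])
E
```

```text
time: 15.15
eef_pos: [489.4, -48.0, 156.2]
orientation: [-2.185, -2.256, -0.001]
force: [-0.7, -0.1, -2.0]
finger_gap: 29.7
finger_force: 45.0
time: 16.02
eef_pos: [527.5, -247.8, 156.4]
orientation: [-2.185, -2.257, -0.001]
force: [0.3, 0.3, -1.2]
finger_gap: 29.6
finger_force: 45.0
[ 527.41238988 -249.21311366  156.36107858] [[-0.0305  0.9995  0.    ]
 [ 0.9995  0.0305  0.    ]
 [ 0.      0.     -1.    ]] [ 0.84615949  0.61906585 -0.66422548  1.75727882  0.46349804  0.9273032
  0.01768507]
```

View pics/w5.png

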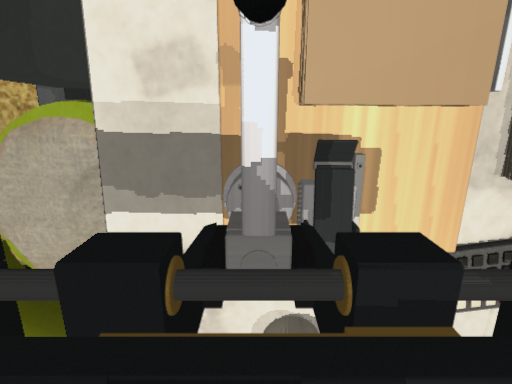

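The crank is held square, with the hub's +y top edge at v≈213, u 228..292. The gear case below it is centred at u≈261.

```bash
python3 - <<'E'
from h import *
d=np.load("w5.npz"); s=(d["img"],None,d["K"],d["p"],d["M"],None); im=s[0].astype(int)
print([(v,im[v,235].tolist()) for v in range(206,222)]); print([(v,im[v,286].tolist()) for v in range(206,222)])
print("row 230 L",[ (u,im[230,u].sum()//3) for u in range(222,234)],"R",[(u,im[230,u].sum()//3) for u in range(286,298)])
for v in(182,190,198,206): print(v,[im[v,u].sum()//3 for u in range(220,246)],[im[v,u].sum()//3 for u in range(276,304)])
for n in("w5",):
  c=im[150:225,215:305].astype(np.uint8); cv2.imwrite("pics/c5.png",cv2.resize(c,None,fx=6,fy=6,interpolation=cv2.INTER_CUBIC)[...,::-1])
print(onplane(s,[(260.5,212.5),(228,212.5),(293,212.5)],184))
E
```

```text
[(206, [122, 119, 117]), (207, [124, 121, 120]), (208, [131, 129, 127]), (209, [138, 135, 134]), (210, [149, 145, 143]), (211, [110, 107, 105]), (212, [78, 77, 74]), (213, [77, 77, 73]), (214, [77, 76, 73]), (215, [78, 76, 74]), (216, [79, 78, 75]), (217, [79, 79, 75]), (218, [81, 79, 76]), (219, [79, 78, 75]), (220, [78, 77, 75]), (221, [77, 76, 73])]
[(206, [123, 121, 119]), (207, [135, 132, 130]), (208, [164, 161, 158]), (209, [164, 160, 158]), (210, [163, 158, 157]), (211, [156, 153, 151]), (212, [134, 132, 129]), (213, [129, 126, 123]), (214, [108, 106, 104]), (215, [106, 103, 101]), (216, [94, 91, 88]), (217, [91, 89, 86]), (218, [80, 79, 76]), (219, [79, 78, 75]), (220, [78, 76, 74]), (221, [78, 77, 75])]
row 230 L [(222, np.int64(14)), (223, np.int64(14)), (224, np.int64(13)), (225, np.int64(23)), (226, np.int64(60)), (227, np.int64(93)), (228, np.int64(85)), (229, np.int64(84)), (230, np.int64(80)), (231, np.int64(81)), (232, np.int64(81)), (233, np.int64(80))] R [(286, np.int64(85)), (287, np.int64(86)), (288, np.int64(89)), (289, np.int64(89)), (290, np.int64(85)), (291, n
[... 2792 characters left out ...]
9), np.int64(119), np.int64(121), np.int64(119), np.int64(118), np.int64(115), np.int64(100), np.int64(97), np.int64(110), np.int64(112), np.int64(115)] [np.int64(97), np.int64(100), np.int64(103), np.int64(111), np.int64(120), np.int64(120), np.int64(120), np.int64(119), np.int64(118), np.int64(119), np.int64(121), np.int64(122), np.int64(121), np.int64(120), np.int64(118), np.int64(117), np.int64(114), np.int64(120), np.int64(132), np.int64(95), np.int64(91), np.int64(85), np.int64(86), np.int64(95), np.int64(94), np.int64(87), np.int64(93), np.int64(111)]
[[ 526.52659168 -223.28605216  184.        ]
 [ 512.68845401 -223.72319495  184.        ]
 [ 540.36264953 -222.84897508  184.        ]]
```

View pics/c5.png

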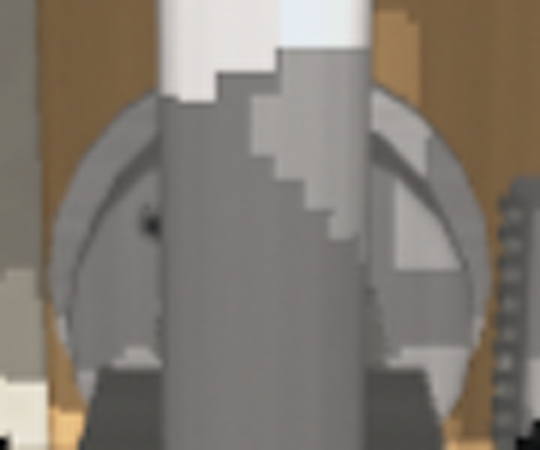

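```bash
python3 - <<'E'
from h import *
from scipy.optimize import least_squares
d=np.load("w5.npz"); s=(d["img"],None,d["K"],d["p"],d["M"],None)
b=onplane(s,[(230.8,211.3),(286.9,211.3)],150); print("hub +y bottom",b, b.mean(0)-[0,15,0])
c=np.array([(158,170),(110,225),(80,280),(70,330),(372,155),(420,195),(455,245),(472,290)])/6+[215-.4,150-.4]
q=onplane(s,c,57)[:,:2]
f=least_squares(lambda p:np.hypot(*(q-p[:2]).T)-31,[527,-261]); print("case",f.x,f.fun.round(1))
f=least_squares(lambda p:np.hypot(*(q-p[:2]).T)-p[2],[527,-261,31]); print("case",f.x)
E
```

```text
hub +y bottom [[ 510.8428196  -234.71231601  150.        ]
 [ 541.59620456 -233.7409154   150.        ]] [ 526.21951208 -249.22661571  150.        ]
case [ 528.80125253 -262.10121789] [ 0.7 -0.6 -0.6 -0.7  1.  -0.1 -0.8 -1.1]
case [ 528.51477461 -259.87243105   29.54658195]
```

```bash
python3 -m crank '[[[0.004,-0.043,-0.1],[0,0,-0.001]],[[0.004,-0.043,-0.2],[0,0,-0.001]],[[0.004,-0.043,-0.257],[0,0,-0.001]],[[0.004,-0.043,-0.257],[0,0,-0.001]]]'
python3 -m crank '[[[0,0,-0.012],[0,0,0]],[[0,0,-0.024],[0,0,0]],[[0,0,-0.024],[0,0,0]]]'
python3 -m crank '[[[0,0,-0.01],[0,0,0]],[[0,0,-0.02],[0,0,0]],[[0,0,-0.02],[0,0,0]]]'
```

```text
time: 16.68
eef_pos: [527.8, -260.4, 91.3]
orientation: [-2.194, -2.246, 0.001]
force: [0.6, 0.1, -1.7]
finger_gap: 29.2
finger_force: 45.0
time: 17.05
eef_pos: [528.4, -261.0, 86.1]
orientation: [2.196, 2.246, 0.0]
force: [0.7, 0.4, -1.3]
finger_gap: 29.6
finger_force: 45.0
time: 17.42
eef_pos: [528.4, -260.8, 80.8]
orientation: [-2.196, -2.247, -0.001]
force: [0.6, 0.5, -3.0]
finger_gap: 29.5
finger_force: 45.0
```

```bash
python3 -m crank '[[[0,0,-0.01],[0,0,0]],[[0,0,-0.02],[0,0,0]],[[0,0,-0.02],[0,0,0]]]'
python3 -m crank '[[[0,0,-0.012],[0,0,0]],[[0,0,-0.024],[0,0,0]],[[0,0,-0.024],[0,0,0]]]'
```

```text
time: 17.8
eef_pos: [528.4, -260.8, 75.7]
orientation: [-2.196, -2.247, -0.001]
force: [1.1, 1.1, -2.8]
finger_gap: 29.8
finger_force: 45.0
time: 18.18
eef_pos: [528.4, -260.8, 69.7]
orientation: [-2.196, -2.247, -0.001]
force: [3.0, 2.2, -3.3]
finger_gap: 29.7
finger_force: 45.0
```

```bash
python3 -m crank '[[[0.001,0.001,-0.01],[0,0,0]],[[0.002,0.001,-0.02],[0,0,0]],[[0.002,0.001,-0.02],[0,0,0]]]'
python3 -m crank '[[[0,0,-0.008],[0,0,0]],[[0,0,-0.012],[0,0,0]],[[0,0,-0.012],[0,0,0]]]'
```

```text
time: 18.55
eef_pos: [528.5, -260.8, 64.6]
orientation: [-2.196, -2.246, 0.001]
force: [0.8, 1.6, -2.4]
finger_gap: 29.5
finger_force: 45.0
time: 18.92
eef_pos: [528.6, -260.8, 63.8]
orientation: [2.196, 2.246, -0.002]
force: [-6.5, 2.9, 17.3]
finger_gap: 29.5
finger_force: 45.0
```

```bash
python3 -m crank '[[[0,0,0.004],[0,0,0]],[[0,0,0.005],[0,0,0]],[[0,0,0.005],[0,0,0.01]],[[0,0,0.005],[0,0,0.025]],[[0,0,0.005],[0,0,0.04]],[[0,0,0.005],[0,0,0.04]]]' - 60
python3 -c "
from h import *
st=state();m=R.from_rotvec(st['orientation']).as_matrix();print(np.degrees(np.arctan2(m[1,0],m[0,0])),st['moment'],st['force'],st['eef_pos'])"
```

```text
time: 19.68
eef_pos: [529.2, -260.1, 63.8]
orientation: [1.896, 2.505, 0.001]
force: [-2.8, 3.9, 6.6]
finger_gap: 29.4
finger_force: 60.0
105.76684749824503 [0.72209248 0.32954067 0.0066226 ] [-2.76739939  3.85172222  6.59479222] [ 529.16090786 -260.09182712   63.84658188]
```

```bash
python3 -m crank '[[[0,0,0],[0,0,0.02]],[[0,0,0],[0,0,0.04]],[[0,0,0],[0,0,0.06]],[[0,0,0],[0,0,0.08]],[[0,0,0],[0,0,0.1]],[[0,0,0],[0,0,0.1]]]'
python3 -c "
from h import *
st=state();m=R.from_rotvec(st['orientation']).as_matrix();print(np.degrees(np.arctan2(m[1,0],m[0,0])),st['moment'],st['joints'])"
```

```text
time: 20.42
eef_pos: [529.0, -260.2, 63.9]
orientation: [1.029, 2.968, 0.001]
force: [-2.6, 4.1, 7.5]
finger_gap: 29.5
finger_force: 60.0
141.7767646620992 [0.68011532 0.40814816 0.03850126] [ 0.92741857  0.82146108 -0.77573788  1.77442969  0.7393417   0.86336466
  0.70711321]
```

```bash
python3 -m crank '[[[0,0,0],[0,0,0.02]],[[0,0,0],[0,0,0.04]],[[0,0,0],[0,0,0.06]],[[0,0,0],[0,0,0.08]],[[0,0,0],[0,0,0.096]],[[0,0,0],[0,0,0.096]]]'
python3 -c "
from h import *
st=state();m=R.from_rotvec(st['orientation']).as_matrix();print(np.degrees(np.arctan2(m[1,0],m[0,0])),st['moment'],st['joints'])"
python3 -m crank '[[[0,0,0],[0,0,0.008]],[[0,0,0],[0,0,0.012]],[[0,0,0],[0,0,0.012]]]'
python3 - <<'E'
from h import *
st=state();m=R.from_rotvec(st['orientation']).as_matrix();print(np.degrees(np.arctan2(m[1,0],m[0,0])),st['moment'])
E
```

```text
time: 21.18
eef_pos: [528.9, -260.4, 63.9]
orientation: [-0.102, -3.14, -0.001]
force: [-3.2, 2.7, 8.2]
finger_gap: 29.0
finger_force: 60.0
176.29582866636875 [ 0.69604348  0.5256827  -0.06488926] [ 0.99934501  0.87727451 -0.89480108  1.77033355  0.84541503  0.92928449
  1.2387457 ]
time: 21.55
eef_pos: [528.8, -260.4, 63.8]
orientation: [0.015, -3.141, -0.001]
force: [-3.0, 3.1, 7.6]
finger_gap: 29.5
finger_force: 60.0
-179.43803041018325 [ 0.70467724  0.45817352 -0.13070157]
```

```bash
cat > y.py <<'E'
from h import *
st=state();m=R.from_rotvec(st['orientation']).as_matrix();print("yaw",np.degrees(np.arctan2(m[1,0],m[0,0]))%360,st['moment'])
E
for i in 1 2 3; do python3 -m crank '[[[0,0,0],[0,0,0.004]],[[0,0,0],[0,0,0.008]],[[0,0,0],[0,0,0.008]]]' | grep -E "force|pos"; python3 y.py; done
```

```text
eef_pos: [528.8, -260.4, 63.9]
force: [-2.5, 2.7, 7.2]
finger_force: 60.0
yaw 183.43710922411825 [ 0.70927135  0.49449088 -0.18814959]
eef_pos: [528.8, -260.4, 63.8]
force: [-2.9, 1.8, 6.8]
finger_force: 60.0
yaw 186.31536101751493 [ 0.67335867  0.45482754 -0.20775917]
eef_pos: [528.9, -260.4, 63.9]
force: [-2.7, 2.9, 6.8]
finger_force: 60.0
yaw 189.19341497411324 [ 0.61472689  0.49342133 -0.12099162]
```

```bash
python3 - <<'E'
from h import *
s=shot("wrist");np.savez("w6.npz",P=cloud(s),img=s[0],K=s[2],p=s[3],M=s[4])
im=s[0]
# predicted pixel of handle at several yaws (top z=134 -> use 130)
def proj(X):
    c=(np.array(X)-s[3])@s[4]; return s[2][0,0]*c[0]/-c[2]+s[2][0,2], -s[2][1,1]*c[1]/-c[2]+s[2][1,2]
for a in(170,175,180,185,190): print(a,np.round(proj([528.5+106*np.cos(np.radians(a)),-260.8+106*np.sin(np.radians(a)),130]),0))
P=cloud(s); z=P[...,2]
m=(z>80)&(z<92)&(np.hypot(P[...,0]-528.5,P[...,1]+260.8)>30)&(np.hypot(P[...,0]-528.5,P[...,1]+260.8)<85)
q=P[m]; print("arm pts",m.sum()); a=np.degrees(np.arctan2(q[:,1]+260.8,q[:,0]-528.5))%360; print(np.percentile(a,[5,25,50,75,95]))
ys,xs=np.where(m);print(xs.min(),xs.max(),ys.min(),ys.max())
for n in("scene","top"):
    Q=cloud(shot(n)); z=Q[...,2]
    for lo,hi,nm in((80,95,"arm"),(105,140,"hnd")):
        m=(z>lo)&(z<hi)&(Q[...,0]<505)&(Q[...,0]>400)&(abs(Q[...,1]+260)<45); print(n,nm,m.sum(),np.round(np.median(Q[m],0),1) if m.any() else "")
    m=(z>52)&(z<75)&(Q[...,0]>565)&(Q[...,0]<615)&(Q[...,1]>-310)&(Q[...,1]<-100); print(n,"clamp y",m.sum(),np.percentile(Q[m][:,1],[2,50,98]) if m.any() else "")
E
```

```text
170 [411. -33.]
175 [374. -47.]
180 [335. -56.]
185 [295. -62.]
190 [255. -63.]
arm pts 5155
[181.83765253 185.78718146 189.47420805 193.07739904 197.72792529]
190 329 65 248
scene arm 88 [ 462.8 -267.1   89.5]
scene hnd 49 [ 424.8 -270.3  126.5]
scene clamp y 226 [-241.31201033 -198.74549263 -138.17685089]
top arm 44 [ 459.7 -270.6   90.8]
top hnd 22 [ 425.8 -274.4  131.5]
top clamp y 221 [-241.96042166 -195.97377834 -125.90762098]
```

```bash
cat > arm.py <<'E'
from h import *
s=shot("wrist"); P=cloud(s); z=P[...,2]; dx,dy=P[...,0]-528.7,P[...,1]+260.6; r=np.hypot(dx,dy)
m=(z>84)&(z<97)&(r>45)&(r<88)&(dx<0)
q=P[m]; e=cv2.fitLine(q[:,:2].astype(np.float32),cv2.DIST_HUBER,0,.01,.01).ravel(); print("arm angle",np.degrees(np.arctan2(e[1],e[0]))%180+180,m.sum(),"center",np.degrees(np.arctan2(np.mean(q[:,1])+260.6,np.mean(q[:,0])-528.7))%360)
for n in("scene","top"):
    Q=cloud(shot(n)); z=Q[...,2]; m=(z>52)&(z<75)&(Q[...,0]>565)&(Q[...,0]<615)&(Q[...,1]>-310)&(Q[...,1]<-100); print(n,"clamp y",np.percentile(Q[m][:,1],[2,10,50,90]))
E
python3 arm.py; python3 -m crank '[[[0,0,0],[0,0,0.006]],[[0,0,0],[0,0,0.012]],[[0,0,0],[0,0,0.016]],[[0,0,0],[0,0,0.016]]]'; python3 y.py; python3 arm.py
```

```text
arm angle 189.2628 4175 center 189.43095365316623
scene clamp y [-242.41381902 -234.5162977  -199.71522485 -156.71475065]
top clamp y [-241.78512816 -233.61875677 -195.99133839 -145.28336904]
time: 23.48
eef_pos: [528.8, -260.5, 63.9]
orientation: [0.405, -3.115, -0.002]
force: [-3.1, 2.7, 7.3]
finger_gap: 29.3
finger_force: 60.5
yaw 194.79796906523512 [ 0.76453324  0.42645004 -1.07985045]
arm angle 193.6256 4174 center 194.13774855875175
scene clamp y [-242.17992298 -233.9864239  -198.46180944 -154.99160686]
top clamp y [-242.01239812 -233.70062557 -195.5139356  -145.09569661]
```

```bash
python3 -m crank '[[[0,0,0],[0,0,-0.006]],[[0,0,0],[0,0,-0.008]],[[0,0,0],[0,0,-0.008]]]'
python3 -m crank '[[[0,0,0],[0,0,0]],[[0,0,0],[0,0,0]],[[0,0,0],[0,0,0]],[[0,0,0],[0,0,0]],[[0,0,0],[0,0,0]]]' 0.6
python3 -m crank '[[[0,0,0.04],[0,0,0]],[[0,0,0.12],[0,0,0]],[[0,0,0.3],[0,0,0]],[[0,0,0.5],[0,0,0]],[[0,0,0.7],[0,0,0]],[[0,0,0.8],[0,0,0]],[[0,0,0.8],[0,0,0]]]'
python3 - <<'E'
from h import *
for n in("scene","top","wrist"):
    s=shot(n);Q=cloud(s); z=Q[...,2]; dx,dy=Q[...,0]-528.7,Q[...,1]+260.6; r=np.hypot(dx,dy)
    m=(z>70)&(z<100)&(r<13); print(n,"hub top z",m.sum(),np.nanmedian(Q[m],0))
    m=(z>84)&(z<97)&(r>35)&(r<85)&(dx<0); print("arm",m.sum(),np.median(Q[m],0),np.degrees(np.arctan2(np.mean(Q[m][:,1])+260.6,np.mean(Q[m][:,0])-528.7))%360)
    m=(z>50)&(z<80)&(Q[...,0]>565)&(Q[...,0]<615)&(Q[...,1]>-310)&(Q[...,1]<-100); print("clamp y",np.percentile(Q[m][:,1],[2,10,50,90,98]))
    m=(z>42)&(z<49)&(Q[...,0]>545)&(Q[...,0]<730)&(Q[...,1]>-160)&(Q[...,1]<40)
    print("bundle lo/hi",np.percentile(Q[m][:,:2],[1,99],axis=0).round(1).tolist())
E
```

```text
time: 24.0
eef_pos: [528.8, -260.4, 63.9]
orientation: [0.329, -3.124, -0.0]
force: [-2.6, 4.2, 6.4]
finger_gap: 29.3
finger_force: 60.1
time: 24.62
eef_pos: [528.8, -260.8, 63.2]
orientation: [-0.331, 3.124, -0.0]
force: [0.2, 0.4, -0.1]
finger_gap: 52.6
finger_force: 0.0
time: 25.5
eef_pos: [530.1, -260.6, 266.4]
orientation: [-0.331, 3.12, -0.004]
force: [0.5, 0.0, -0.9]
finger_gap: 52.9
finger_force: 0.0
scene hub top z 28 [ 528.27144566 -260.76156279   90.58708788]
arm 53 [ 468.36948719 -260.98337596   89.6874085 ] 181.75802294093216
clamp y [-242.79801092 -235.51920805 -198.30028881 -155.1769022  -135.86859176]
bundle lo/hi [[559.4, -156.9], [720.2, 38.7]]
top hub top z 2 [ 536.27494124 -267.42662918   89.57043828]
arm 39 [ 468.14029079 -266.74818279   89.86673697] 186.52335195000154
clamp y [-245.54005677 -233.91772578 -191.1421277  -145.0084968  -120.0194592 ]
bundle lo/hi [[560.4, -159.3], [720.2, 37.8]]
wrist hub top z 413 [ 528.36157455 -260.67454206   90.79512199]
arm 673 [ 468.41714184 -266.39235975   89.64944007] 185.46559863008295
clamp y [-246.10300423 -239.19899675 -214.63811585 -178.24112279 -141.62342617]
bundle lo/hi [[556.9, -158.2], [722.1, 19.0]]
```

```bash
python3 -m crank '[[[0.064,0.3,0],[0,0,-0.03]],[[0.064,0.648,0],[0,0,-0.06]],[[0.064,0.648,0],[0,0,-0.09]],[[0.064,0.648,0],[0,0,-0.12]],[[0.064,0.648,0],[0,0,-0.15]],[[0.064,0.648,0],[0,0,-0.18]],[[0.064,0.648,0],[0,0,-0.21]],[[0.064,0.648,0],[0,0,-0.24]],[[0.064,0.648,0],[0,0,-0.27]],[[0.064,0.648,0],[0,0,-0.28]],[[0.064,0.648,0],[0,0,-0.28]],[[0.064,0.648,0],[0,0,-0.28]]]' 1
python3 y.py
python3 - <<'E'
from h import *
from jig import ln
s=shot("wrist"); d=np.load("w3.npz")
for q in((d["img"],None,d["K"],d["p"],d["M"],None),s):
    r=cv2.GaussianBlur(q[0][...,0].astype(float),(3,3),0)
    gx=abs(cv2.Sobel(r,cv2.CV_64F,1,0)); gy=abs(cv2.Sobel(r,cv2.CV_64F,0,1))
    def proj(X):
        c=(np.array(X)-q[3])@q[4]; return q[2][0,0]*c[0]/-c[2]+q[2][0,2], -q[2][1,1]*c[1]/-c[2]+q[2][1,2]
    fe=[];re=[];le=[]
    for y in np.arange(-10,25,1.): 
        u,v=proj([557,y,46]); u=int(round(u));v=int(round(v)); w=np.arange(u-7,u+8); fe.append((w[np.argmax(gx[v,w])],v))
    for x in np.arange(630,700,1.5):
        u,v=proj([x,-168.5+(x-621)*.026,46]); u=int(round(u));v=int(round(v)); w=np.arange(v-8,v+9); re.append((u,w[np.argmax(gy[w,u])]))
    for p,a,t in((fe,0,0),(re,1,665)):
        A=ln(q,p,46,a); print(np.round(A,3),"value at",t,round(A[0]*t+A[1],1))
    bl=[];dark=q[0].max(2)<110
    for x in np.arange(580,690,2.):
        u,v=proj([x,47,49]); u=int(round(u));v=int(round(v)); bl.append(dark[v:v+8,u].sum())
    print("dark left-fence rows",np.mean(bl))
E
```

```text
time: 27.15
eef_pos: [544.4, -98.7, 262.6]
orientation: [-2.194, -2.248, 0.001]
force: [-0.3, -0.5, -1.4]
finger_gap: 87.9
finger_force: 0.0
yaw 91.39043523053361 [-0.04461975 -0.10360613 -0.00841458]
[-3.00000e-02  5.54728e+02  0.00000e+00  3.50000e+01] value at 0 554.7
[-8.30000e-02 -1.16908e+02  4.26000e-01  2.90000e+01] value at 665 -172.0
dark left-fence rows 1.3636363636363635
[9.00000e-03 5.54361e+02 1.58000e-01 3.50000e+01] value at 0 554.4
[-5.30000e-02 -1.36338e+02  4.29000e-01  3.50000e+01] value at 665 -171.7
dark left-fence rows 1.7818181818181817
```

```bash
python3 - <<'E'
from h import *
s=shot("wrist"); im=s[0].astype(int)
def proj(X):
    c=(np.array(X)-s[3])@s[4]; return s[2][0,0]*c[0]/-c[2]+s[2][0,2], -s[2][1,1]*c[1]/-c[2]+s[2][1,2]
for x in(575,610,645,680,700):
    u,v=np.round(proj([x,30.6+.0256*x,49])).astype(int); print("left",x,v,im[v-3:v+7,u].mean(1).round().tolist())
for y in(20,0,-20,-100,-140):
    u,v=np.round(proj([713.4-.026*y,y,49])).astype(int); print("back",y,u,im[v,u-8:u+4].mean(1).round().tolist())
for x in(632,650,670,690,705):
    u,v=np.round(proj([x,30.6+.0256*x-217,46])).astype(int); print("right",x,v,im[v-6:v+8,u,0].tolist())
E
```

```text
left 575 42 [217.0, 218.0, 218.0, 202.0, 119.0, 95.0, 129.0, 109.0, 135.0, 134.0]
left 610 42 [218.0, 217.0, 217.0, 200.0, 103.0, 92.0, 134.0, 133.0, 133.0, 134.0]
left 645 42 [217.0, 218.0, 217.0, 197.0, 88.0, 96.0, 129.0, 122.0, 133.0, 133.0]
left 680 42 [215.0, 215.0, 217.0, 192.0, 71.0, 92.0, 132.0, 132.0, 132.0, 132.0]
left 700 42 [215.0, 215.0, 215.0, 190.0, 74.0, 99.0, 132.0, 132.0, 132.0, 132.0]
back 20 409 [132.0, 132.0, 132.0, 132.0, 132.0, 121.0, 83.0, 105.0, 170.0, 218.0, 217.0, 216.0]
back 0 407 [131.0, 132.0, 131.0, 131.0, 131.0, 120.0, 81.0, 118.0, 192.0, 217.0, 216.0, 215.0]
back -20 404 [131.0, 132.0, 131.0, 132.0, 132.0, 128.0, 108.0, 70.0, 120.0, 201.0, 215.0, 214.0]
back -100 396 [131.0, 130.0, 130.0, 131.0, 131.0, 127.0, 106.0, 72.0, 127.0, 210.0, 216.0, 216.0]
back -140 393 [130.0, 130.0, 131.0, 130.0, 130.0, 120.0, 84.0, 109.0, 178.0, 216.0, 216.0, 208.0]
right 632 223 [161, 162, 162, 161, 161, 165, 184, 209, 210, 210, 210, 210, 210, 210]
right 650 223 [161, 161, 161, 161, 161, 164, 183, 210, 210, 209, 210, 209, 210, 210]
right 670 223 [161, 160, 161, 161, 160, 164, 183, 187, 53, 11, 11, 12, 11, 11]
right 690 223 [160, 160, 159, 160, 160, 163, 183, 210, 187, 53, 12, 14, 13, 12]
right 705 223 [160, 160, 160, 161, 161, 163, 180, 202, 203, 203, 203, 202, 202, 203]
```

Both fence lines run parallel to the bundle with no visible gap, and its right edge sits exactly at the home prediction. The hub is fully down and the clamp is fully forward.

```bash
python3 -c "
from rig import workorder
print(workorder.finish_job())"
```

```text
the job is handed in; nothing more can be done
None
```

I handed the job in at about 27 s of robot time: the bundle is flush against both fences, the crank is fully down on the spindle and turned to its stop, and the clamp is fully forward on the boards; I did not re-check the pot, brush and tin after the moves.

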